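# Start up the soldering place

### The job

Start up this soldering place with the closed fingertips, in this order: press the green button on the bench switch box fully in, then push the white-dot half of the fume extractor's red rocker fully down, then press the blue key on the soldering station right down and let it spring back. Press no other button or key, do not lift or shift the switch box, and leave the other things where they stand.

Things in the scene. Friction and masses are not known exactly. Their poses are not given: they have to be found in the camera images.
- switch_box: Loose grey bench switch box, 66 x 130 x 44 mm high (x, y, z), about 0.75 kg, standing on rubber feet on the table; it is only to be pressed, not lifted or pushed about. Origin at the centre of its underside, z up, y along its long side. The green button is at y +32 mm, the red one at y -32 mm, both on the top
- green_button (a joint): Latching green push button of the switch box, round, 34 mm across, travelling straight down: 0 = out (14 mm proud of the box top), 0.008 m = fully in. About 3 N of steady friction, then a hard stop; it stays in when let go
- green_button_top (a point): Centre of the green button's top face, 58 mm above the box's underside when the button is out; moves down with the button
- red_button (a joint): Spring-back red push button of the switch box, 34 mm across, 14 mm proud: 0 = out, 0.008 m = fully in. Not to be pressed
- extractor: Fixed black box-shaped fume extractor, 130 x 200 x 178 mm high (x, y, z), round fan grilles on its front and back faces. Origin at the centre of its underside, z up. A red paddle rocker lies in the middle of its top on a grey bezel (46 x 86 mm, its top 180 mm up); it rocks about an axis along the extractor's x, 188 mm up
- rocker (a joint): Red paddle rocker of the extractor, two halves each 32 mm wide (x) and 34 mm long (y), a shallow V. 0 = off: the half with the white dot (the extractor's -y half) is raised, sloping up from the pivot at 0.4 rad, its end 13 mm above the pivot; 0.4 rad = fully on: the dot half lies level at pivot height and the other half is raised. Friction about 0.07 N m (about 4 N at the dot); stays where it is left
- rocker_dot (a point): Centre of the white dot (20 mm across) on top of the rocker's dot half, 20 mm from the pivot along the half; when the rocker is fully on it is about 188 mm above the table, about 8 mm lower than when off
- station: Fixed blue soldering station with a black top, 130 x 180 x 86 mm high (x, y, z). Origin at the centre of its underside, z up. Three round preset keys stand in a row along its y, 54 mm apart, 25 mm in front of (-x of) its centre: yellow, blue and white, in any order
- blue_key_top (a point): Centre of the top face of the blue key, about 100 mm above the table when out; moves down with the key
- yellow_key_top (a point): Centre of the top face of the yellow key (same make as the blue one); not to be pressed
- white_key_top (a point): Centre of the top face of the white key (same make as the blue one); not to be pressed
- yellow_key (a joint): Yellow key's travel: 0 = out, 0.007 m = fully down
- white_key (a joint): White key's travel: 0 = out, 0.007 m = fully down
- blue_key (a joint): Blue key's travel straight down, 33 mm across, 11 mm proud of its grey collar: 0 = out, 0.007 m = fully down. Spring return, about 1.4 N at first and 4.5 N at the bottom
- flux_tin: Bystander: round aluminium flux tin, 66 mm across, 24 mm high, loose; origin at the centre of its underside
- solder_spool: Bystander: solder spool standing on its flange, orange flanges 54 mm across, 45 mm high, loose; origin at the centre of its underside
- screwdriver: Bystander: screwdriver with a yellow handle lying on the table, 160 mm long, loose; its length is along its x
- cleaner_jar: Bystander: jar with a blue cap, 56 mm across, 75 mm high, loose; origin at the centre of its underside
- helping_hand: Bystander: helping-hand stand with a magnifying glass, round foot 80 mm across, about 175 mm high, arm 110 mm wide along its y, loose; origin at the centre of its underside

How it is judged:
On the way, in this order (a step that is already met when the one before it is completed fails the run):
1. the green button is pressed in (over 6 of its 8 mm) (value of joint green_button above 0.006 m), for 0.1 s.
2. then the rocker's dot half is pushed down (over 0.34 of 0.4 rad) (value of joint rocker above 0.34 rad), for 0.1 s.
3. then the blue key is pressed down (over 5 of its 7 mm) (value of joint blue_key above 0.005 m), for 0.05 s.
At the end, for the whole second after the job is handed in: the green button is still in (over 6 mm), the rocker is on (over 0.34 rad), all keys and the red button are out again (under 2 mm), the switch box stands flat, at rest, within 30 mm of where it was, and so is every bystander within 30 mm (value of joint green_button above 0.006 m and value of joint rocker above 0.34 rad and value of joint each of blue_key, yellow_key, white_key, red_button below 0.002 m and distance of each of flux_tin, solder_spool, screwdriver, cleaner_jar, helping_hand, switch_box from where it was at the start of the episode below 0.03 m and angle between switch_box's own z axis and vertical below 0.1 rad and linear speed of switch_box below 0.02 m/s); the robot touches nothing.
It fails at once if the rocker goes on (over 0.2 rad) before the green button is in (value of joint rocker above 0.2 rad and value of joint green_button below 0.005 m).
It fails at once if the blue key is pressed (over 4 mm) before the rocker is on (value of joint blue_key above 0.004 m and value of joint rocker below 0.3 rad).
It fails at once if a wrong key or the red button is pressed (over 3 mm) (value of joint any of yellow_key, white_key, red_button above 0.003 m).
It fails at once if the switch box is lifted, tipped or shifted more than 30 mm (distance of switch_box from where it was at the start of the episode above 0.03 m or angle between switch_box's own z axis and vertical above 0.2 rad or height (world z) of switch_box above 0.012 m).
It fails at once if a bystander is shifted or lifted more than 30 mm (distance of any of flux_tin, solder_spool, screwdriver, cleaner_jar, helping_hand from where it was at the start of the episode above 0.03 m).
It also fails if it takes over 61 s, if anything falls off the work surface, if the arm or the gripper's body presses on something with over 40 N, if the wrist force passes 120 N, or if a joint passes its speed limit or range.

### The arm

A 7-joint arm with a two-finger parallel gripper is mounted at the origin on the work surface. World frame = base frame: x ahead of the robot, y to its left, z up, the work surface at z = 0. Lengths are in m, angles in rad, forces in N, time in s.
With the tool pointing down it reaches from about 0.4 to 0.85 m from the base axis. Payload 6.9 kg.
Tool frame: the origin (TCP) lies midway between the tips of the shut fingers; the grasp point (between the pads) lies behind it (ctrl.pinch_z is the z of the grasp point in the tool frame, in m); z points along the fingers, y is the line along which they close (so a half turn about z gives the same grasp; the last joint's range is limited). The gripper opens to 85 mm and grips with 20 to 120 N. Pads are 22 mm wide; open, the fingers measure 114 mm over their backs; the gripper's body (76 mm by 85 mm) begins 54 mm behind the grasp point. The pads swing forward as they close: fully open they stand 13 mm farther back than shut.
Start: joints at [1.292, 0.507, -0.238, 1.5, 0.126, 1.149, -0.155], TCP at [0.234, -0.58, 0.195] pointing down, gripper open.
Joint ranges: [-3.08, 3.08], [-0.24, 2.05], [-1.43, 1.35], [0, 2.5], [-1.52, 4.66], [0.17, 1.96], [-2.89, 2.89]. Speed limits (rad/s): [2.39, 2.39, 3.14, 3.14, 3.14, 3.14, 3.14].

### API

Orientations are given as a unit quaternion [w, x, y, z].
In Python, from station import ctrl, get_state, vision, ticket, models gives the robot as it stands. Calls block until the motion is done:
- ctrl.movep(position, orientation): joint-space move of the TCP to a pose.
- ctrl.movel(position, frame=None, max_speed=0.15): straight line of the TCP; frame=None keeps the orientation; max_speed is the mean speed in m/s.
- ctrl.set_joints(angles): joint-space move.
- ctrl.ungrasp() and ctrl.close_gripper(force=None): open the fingers fully, or close them until they stop; force is the grip in N (None keeps the last).
- ctrl.pause(seconds).
- ctrl.ik(position, orientation): joint angles nearest the present ones, or None.
- get_state(): the state.
- vision.grab_frame(name): name is "scene" or "top"; returns (picture, depth): 420x560x3 uint8, blue, green, red; 420x560 float32, m along the optical axis (not along the pixel's ray), 0 where there is no reading.
- vision.camera_info(name): a dict with "mtx" (3x3 intrinsics, pixels), "R" (3x3) and "t" (3): a world point X has camera coordinates R X + t. Camera axes: x right, y down, z forward; pixel columns grow to the right and rows downward; lengths in m; the calibration is good to about 2 mm. A picture is of the moment at which its call begins. camera_info takes no time and is no camera call.
A pose or a line that the arm cannot do raises ctrl.Unreachable and nothing moves.
- ticket.close_job(): hands the job in; it is judged then, once.
Trained networks look in the newest picture that a camera, given by its name, has taken for a name from the list of things; names that differ only in an ending like _2 or _b are one class to them, and where a whole thing is asked for, a point or a joint stands for the part that bears it (a point fixed in the world has none). Each returns a list of dicts, best first, with "p" (0 to 1); they miss things now and then, are a little off and sometimes report something else, mostly with a low value. They report only what shows in the picture. A call takes as long as a camera call.
- models.recognise(camera, target): "point" ([column, row] in pixels, amid what is visible of it).
- models.masks_of(camera, target): "mask" (420x560 bool, what is visible of it) and "point" ([column, row] in pixels, amid what is visible of it).
The state is a dict: "time": time; "qpos": joint angles; "qd": joint speeds; "tau": joint torques, N m; "tcp_pos": TCP position; "eef_rot": TCP orientation; "contact_force": force on the tool from outside, world axes, zero at the start; "wrist_torque": the same for the moment, N m; "width": finger opening in m; "gripper_force": force on a finger pad.
Only numpy, scipy, OpenCV 4.12 (cv2) and the standard library are available. Lean on these libraries where they do the work, as an engineer would, in place of code of your own. Each camera call takes 0.05 s, during which the arm holds its last target. There are 200 camera calls.

## Working session

There is one attempt and no reset: what is moved stays moved. The work goes in short steps, each a Python script; the robot and the scene stay as the last script left them, time stands still between calls to the robot, and variables do not carry over. Pictures are saved under pics/ and viewed, at most 10 in all, crops included, and the job is handed in when it is done.

```bash
mkdir -p pics; cat > h.py <<'E'
import numpy as np, cv2
from station import ctrl, get_state, vision, ticket, models
def world(cam,depth,pts):
    i=vision.camera_info(cam);K,R,t=map(np.array,(i["mtx"],i["R"],i["t"]))
    pts=np.atleast_2d(pts).astype(int);d=depth[pts[:,1],pts[:,0]]
    c=np.c_[pts,np.ones(len(pts))]@np.linalg.inv(K).T*d[:,None]
    return (c-t)@R   # R^T (c-t)
E
python3 - <<'E'
from h import *
names=["green_button_top","rocker_dot","blue_key_top","yellow_key_top","white_key_top","red_button","switch_box","extractor","station","flux_tin","solder_spool","screwdriver","cleaner_jar","helping_hand"]
ims=[]
for c in("scene","top"):
    im,d=vision.grab_frame(c);cv2.imwrite(f"pics/{c}0.png",im);np.save(f"d_{c}.npy",d)
    for n in names:
        for r in models.recognise(c,n)[:2]:
            p=np.round(r["point"]).astype(int)
            print(c,n,round(r["p"],2),p,world(c,d,p)[0].round(3))
print(vision.camera_info("top")["R"],get_state()["time"],ctrl.pinch_z, get_state()["eef_rot"])
E
```

```text
scene green_button_top 0.71 [151 310] [ 0.517 -0.311  0.06 ]
scene rocker_dot 0.59 [331 127] [0.512 0.306 0.195]
scene blue_key_top 0.63 [252 227] [ 0.537 -0.035  0.1  ]
scene blue_key_top 0.23 [279 244] [ 0.609 -0.032  0.088]
scene yellow_key_top 0.5 [271 220] [0.554 0.01  0.1  ]
scene white_key_top 0.73 [288 207] [0.556 0.07  0.102]
scene red_button 0.85 [120 321] [ 0.492 -0.365  0.059]
scene red_button 0.37 [229 211] [0.399 0.041 0.034]
scene switch_box 0.78 [138 323] [ 0.511 -0.341  0.045]
scene switch_box 0.44 [279 241] [ 0.604 -0.025  0.088]
scene extractor 0.78 [327 158] [0.543 0.246 0.145]
scene extractor 0.26 [273 218] [0.553 0.018 0.1  ]
scene station 0.97 [278 242] [ 0.603 -0.028  0.088]
scene station 0.64 [120 320] [ 0.492 -0.365  0.061]
scene flux_tin 0.92 [196 236] [ 0.397 -0.072  0.026]
scene solder_spool 0.83 [232 211] [0.407 0.045 0.035]
scene solder_spool 0.65 [118 322] [ 0.493 -0.37   0.061]
scene screwdriver 0.59 [365 291] [0.799 0.014 0.03 ]
scene cleaner_jar 0.98 [393 210] [0.724 0.276 0.053]
scene cleaner_jar 0.68 [140 324] [ 0.518 -0.341  0.048]
scene helping_
[... 588 characters left out ...]
actor 0.16 [388 154] [ 0.711 -0.245  0.116]
top station 0.73 [268 218] [0.578 0.01  0.088]
top flux_tin 0.58 [303 304] [ 0.39  -0.067  0.028]
top solder_spool 0.96 [249 308] [0.383 0.053 0.051]
top solder_spool 0.29 [413 246] [ 0.517 -0.307  0.061]
top screwdriver 0.67 [261 128] [0.791 0.027 0.026]
top cleaner_jar 0.61 [142 152] [0.725 0.288 0.079]
top cleaner_jar 0.22 [268 216] [0.582 0.01  0.087]
top helping_hand 0.68 [390 156] [ 0.726 -0.27   0.019]
top helping_hand 0.35 [261 236] [0.538 0.025 0.101]
[[-0.00202788 -0.99997954 -0.00606717]
 [-0.99593168  0.00256619 -0.09007503]
 [ 0.09008876  0.00585982 -0.9959165 ]] 1.5 -0.0187 [1.18264324e-05 9.81649559e-01 1.90693847e-01 4.86529749e-06]
```

```bash
python3 - <<'E'
import cv2,numpy as np
a=cv2.imread("pics/top0.png")
cv2.imwrite("pics/top_crop.png",cv2.resize(a[120:330,60:480],None,fx=1.9,fy=1.9,interpolation=cv2.INTER_CUBIC))
E
python3 - <<'E'
from h import *
# colour centroids in top view, from the saved picture
im=cv2.imread("pics/top0.png");d=np.load("d_top.npy");hsv=cv2.cvtColor(im,cv2.COLOR_BGR2HSV)
def blob(tag,lo,hi,box,zmin,zmax):
    m=cv2.inRange(hsv,lo,hi)>0;c0,r0,c1,r1=box
    v,u=np.nonzero(m[r0:r1,c0:c1]);P=np.c_[u+c0,v+r0];W=world("top",d,P);k=(W[:,2]>zmin)&(W[:,2]<zmax)
    P,W=P[k],W[k];
    if len(P):print(tag,len(P),P.mean(0).round(1),W.mean(0).round(4),"min",W.min(0).round(3),"max",W.max(0).round(3))
blob("green",(40,80,40),(85,255,255),(390,230,430,265),.052,.07)
blob("blue",(95,110,40),(130,255,255),(275,222,305,250),.095,.11)
blob("redrocker",(0,120,60),(10,255,255),(90,220,150,290),.18,.22)
blob("redrocker2",(170,120,60),(180,255,255),(90,220,150,290),.18,.22)
blob("dot",(0,0,170),(180,70,255),(90,220,150,290),.18,.22)
E
```

```text
green 183 [411.1 248.7] [ 0.5117 -0.3033  0.0588] min [ 0.496 -0.319  0.052] max [ 0.529 -0.287  0.065]
blue 162 [288.4 238.7] [ 0.5321 -0.0332  0.101 ] min [ 0.518 -0.047  0.096] max [ 0.547 -0.02   0.107]
redrocker 437 [104.  254.8] [0.4967 0.3294 0.1928] min [0.473 0.291 0.181] max [0.518 0.359 0.207]
dot 268 [112.9 254.6] [0.4971 0.3136 0.1869] min [0.465 0.282 0.18 ] max [0.526 0.362 0.203]
```

View pics/top_crop.png

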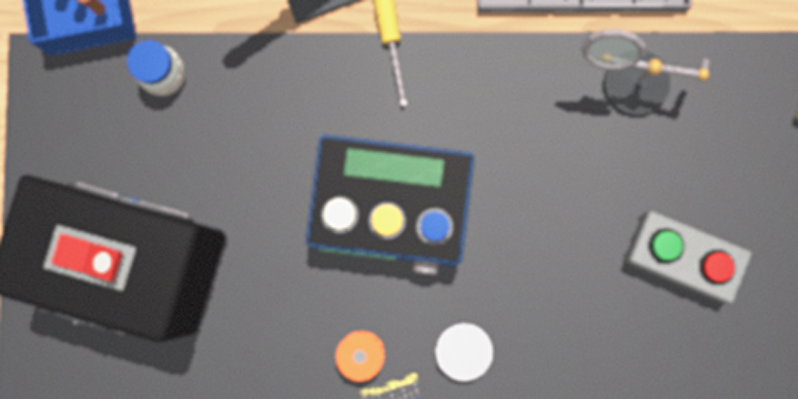

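View pics/scene0.png

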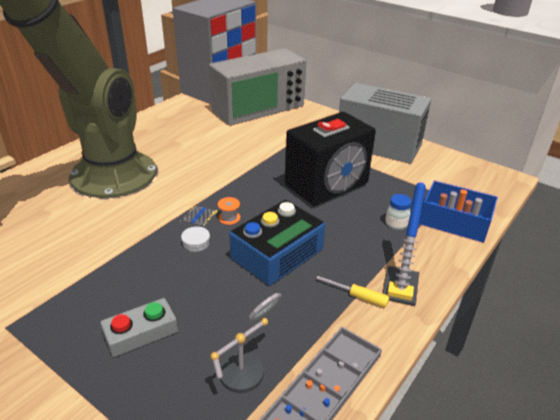

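The top crop shows green at about full-picture (411,248), the blue key at (288,239) on the right of its row, and the dot on the rocker's -y half at about (114,258). The scene view agrees: red/green box at lower left, keys ordered blue, yellow, white, rocker on top of the black box. I'll fix the dot from both views and press green.

```bash
cat >> h.py <<'E'
def quat(yaw): return [0,np.cos(yaw/2),np.sin(yaw/2),0]
def press(xy,ztop,travel,yaw,fstop,zsafe=.27):
    """hover, go near, step down until fstop or past the travel, retreat"""
    q=quat(yaw); x,y=xy
    ctrl.movep([x,y,zsafe],q); ctrl.movel([x,y,ztop+.012]); ctrl.pause(.2)
    f0=get_state()["contact_force"][2]; z=ztop+.006; log=[]
    while z>ztop-travel-.006:
        ctrl.movel([x,y,z],max_speed=.03); s=get_state(); f=s["contact_force"][2]-f0
        log.append((round(s["tcp_pos"][2],4),round(float(f),1)))
        if f>fstop: break
        z-=.001
    ctrl.pause(.2); ctrl.movel([x,y,zsafe]); print(log,get_state()["time"])
E
python3 - <<'E'
from h import *
for c,(u,v) in(("top",(114,257)),("scene",(331,127))):
    im=cv2.imread(f"pics/{c}0.png");d=np.load(f"d_{c}.npy");hsv=cv2.cvtColor(im,cv2.COLOR_BGR2HSV)
    w=np.zeros(hsv.shape[:2],np.uint8);w[v-9:v+10,u-10:u+11]=1
    m=(cv2.inRange(hsv,(0,0,150),(180,110,255))>0)&(w>0)
    n,l,s,ce=cv2.connectedComponentsWithStats(m.astype(np.uint8))
    for i in range(1,n):
        if s[i,4]>5:
            q=np.argwhere(l==i)[:,::-1];W=world(c,d,q);print(c,"dot",s[i],ce[i].round(1),np.median(W,0).round(4))
    w[:]=0;w[v-35:v+35,u-40:u+40]=1
    r=((hsv[...,0]<12)|(hsv[...,0]>168))&(hsv[...,1]>110)&(hsv[...,2]>80)&(w>0)
    q=np.argwhere(r)[:,::-1];W=world(c,d,q);k=(W[:,2]>.18)&(W[:,2]<.215);W=W[k]
    print(c,"red",len(W),cv2.minAreaRect(W[:,:2].astype(np.float32)*1000),W.mean(0).round(3))
ctrl.close_gripper(40)
press([.513,-.305],.058,.008,.38,18)
im,_=vision.grab_frame("top")
cv2.imwrite("pics/top1.png",cv2.resize(np.hstack([cv2.imread("pics/top0.png")[200:300,70:160],im[200:300,380:470]]),None,fx=4.2,fy=4.2,interpolation=cv2.INTER_CUBIC))
E
```

```text
top dot [110 248  15   7  43] [119.3 249.5] [0.5083 0.301  0.1822]
top dot [109 252  10  12  93] [113.4 257.6] [0.4903 0.3096 0.1972]
top dot [122 256   3  11  21] [123.4 262.1] [0.4807 0.2936 0.1831]
top dot [104 264   8   3  16] [106.6 265.3] [0.4758 0.3283 0.1815]
top red 464 ((495.30950927734375, 326.63714599609375), (68.96814727783203, 32.78335952758789), 73.24267578125) [0.497 0.33  0.193]
scene dot [323 122   7   5  20] [325.8 124. ] [0.4949 0.3072 0.1973]
scene dot [321 128  21   8  38] [331.8 131.7] [0.5147 0.3108 0.1815]
scene red 216 ((492.8305358886719, 336.4639587402344), (84.99056243896484, 65.15631103515625), 68.33037567138672) [0.503 0.326 0.19 ]
[(np.float64(0.0637), -0.7), (np.float64(0.063), 0.4), (np.float64(0.0619), -1.3), (np.float64(0.0609), -1.5), (np.float64(0.0599), -1.4), (np.float64(0.0589), -1.3), (np.float64(0.058), -0.7), (np.float64(0.0569), -1.4), (np.float64(0.0559), -1.4), (np.float64(0.0549), -0.6), (np.float64(0.0539), -0.1), (np.float64(0.0529), -1.3), (np.float64(0.0519), -1.8), (np.float64(0.0509), -0.8), (np.float64(0.0499), -0.7), (np.float64(0.0489), -1.0), (np.float64(0.0479), -1.0), (np.float64(0.0469), -0.3), (np.float64(0.0459), -0.6), (np.float64(0.0449), -1.9)] 12.375
```

View pics/top1.png

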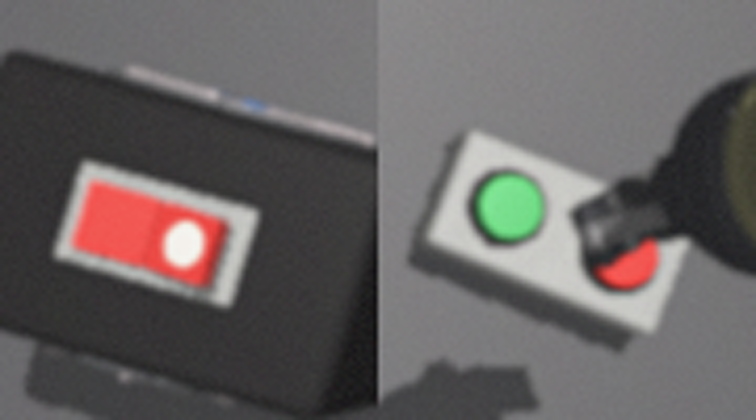

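Right half: green seems still out and the gripper shows near (up-left of) the red button; no contact was felt. I'll check the geometry and the state.

```bash
python3 - <<'E'
from h import *
s=get_state();print({k:np.round(s[k],4) for k in("tcp_pos","eef_rot","width","contact_force","qpos","gripper_force")})
for c in("top","scene"):
    i=vision.camera_info(c);K,R,t=map(np.array,(i["mtx"],i["R"],i["t"]))
    print(c,"campos",(-R.T@t).round(3))
    for X in(s["tcp_pos"],[.513,-.305,.058]):
        p=K@(R@np.array(X)+t);print((p[:2]/p[2]).round(1))
    im,d=vision.grab_frame(c);np.save(f"d1_{c}.npy",d);cv2.imwrite(f"pics/{c}2.png",im)
d=np.load("d1_top.npy");P=[(411,248),(411,250),(409,247),(413,249)];print(world("top",d,P).round(4),world("top",np.load("d_top.npy"),P).round(4))
a=cv2.imread("pics/scene2.png")[180:400,40:320];cv2.imwrite("pics/scene2c.png",cv2.resize(a,None,fx=2.6,fy=2.6))
E
```

```text
{'tcp_pos': array([ 0.5126, -0.3049,  0.2691]), 'eef_rot': array([-5.000e-04,  9.820e-01,  1.889e-01, -6.000e-04]), 'width': np.float64(-0.0001), 'contact_force': array([ 0.3566, -0.1909,  0.4597]), 'qpos': array([ 0.6958,  0.4208, -0.3171,  1.4472,  0.1325,  1.2962, -0.8223]), 'gripper_force': np.float64(0.0)}
top campos [ 0.472 -0.01   1.258]
[440.3 244.3]
[411.7 248.1]
scene campos [ 1.115 -0.721  0.814]
[136.4 220.3]
[152.2 307.7]
[[ 0.5131 -0.303   0.0597]
 [ 0.5087 -0.3028  0.0599]
 [ 0.5154 -0.2993  0.0569]
 [ 0.5111 -0.3084  0.0555]] [[ 0.5131 -0.3026  0.0612]
 [ 0.5087 -0.3028  0.06  ]
 [ 0.5154 -0.2992  0.0572]
 [ 0.5109 -0.3068  0.0618]]
```

View pics/scene2c.png

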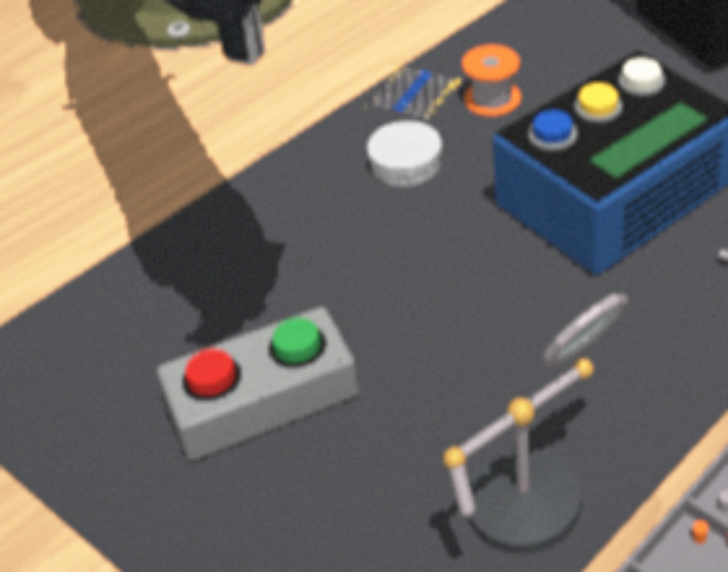

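The scene crop shows both buttons out and undisturbed, and the fingertips at about crop (250,60), i.e. full (136,203), though the reported TCP projects to (136,220). So the true tip is not at the reported TCP; I'll measure it by depth.

```bash
python3 - <<'E'
from h import *
s=get_state();q=s["eef_rot"]
for c in("scene","top"):
    d0,d1=np.load(f"d_{c}.npy"),np.load(f"d1_{c}.npy")
    P=np.argwhere((d1>0)&(d0>0)&(d0-d1>.05))[:,::-1];W=world(c,d1,P)
    k=(np.hypot(W[:,0]-.513,W[:,1]+.305)<.12)&(W[:,2]<.6);P,W=P[k],W[k]
    print(c,len(W),"minz pct",np.percentile(W[:,2],[0,1,5,20]).round(3))
    for a in np.arange(.2,.45,.01):
        j=(W[:,2]>=a)&(W[:,2]<a+.01)
        if j.sum()>3: print(a.round(2),j.sum(),W[j].mean(0).round(3),np.ptp(W[j],0).round(3)[:2],P[j].mean(0).round(0))
a=cv2.imread("pics/top2.png")[190:310,390:540];b=cv2.imread("pics/scene2.png")[120:240,60:210]
cv2.imwrite("pics/tip.png",cv2.resize(np.hstack([a,b]),None,fx=2.6,fy=2.6,interpolation=cv2.INTER_CUBIC))
E
```

```text
scene 8944 minz pct [0.306 0.322 0.36  0.412]
0.3 12 [ 0.517 -0.308  0.308] [0.016 0.015] [133. 203.]
0.31 62 [ 0.522 -0.307  0.316] [0.014 0.027] [135. 200.]
0.32 83 [ 0.522 -0.309  0.325] [0.015 0.026] [133. 196.]
0.33 88 [ 0.521 -0.309  0.335] [0.017 0.032] [132. 191.]
0.34 50 [ 0.524 -0.305  0.344] [0.012 0.029] [134. 186.]
0.35 148 [ 0.523 -0.307  0.356] [0.033 0.069] [132. 180.]
0.36 162 [ 0.525 -0.307  0.364] [0.031 0.083] [132. 175.]
0.37 234 [ 0.526 -0.31   0.375] [0.039 0.102] [129. 171.]
0.38 237 [ 0.526 -0.306  0.385] [0.043 0.113] [131. 164.]
0.39 335 [ 0.528 -0.317  0.395] [0.052 0.124] [125. 162.]
0.4 321 [ 0.53  -0.321  0.405] [0.049 0.117] [123. 158.]
0.41 277 [ 0.529 -0.319  0.414] [0.027 0.079] [122. 151.]
0.42 146 [ 0.531 -0.331  0.425] [0.019 0.042] [115. 149.]
0.43 158 [ 0.536 -0.327  0.437] [0.044 0.064] [118. 141.]
0.44 322 [ 0.539 -0.321  0.445] [0.059 0.066] [122. 135.]
top 2311 minz pct [0.308 0.361 0.395 0.442]
0.31 5 [ 0.518 -0.295  0.317] [0.004 0.005] [443. 240.]
0.32 4 [ 0.517 -0.295  0.324] [0.005 0.004] [444. 240.]
0.35 8 [ 0.513 -0.281  0.356] [0.005 0.015] [442. 242.]
0.36 19 [ 0.51  -0.277  0.364] [0.013 0.023] [441. 244.]
0.37 27 [ 0.506 -0.274  0.375] [0.034 0.027] [441. 246.]
0.38 14 [ 0.507 -0.27   0.384] [0.032 0.038] [440. 245.]
0.39 117 [ 0.492 -0.256  0.396] [0.035 0.037] [434. 254.]
0.4 99 [ 0.491 -0.256  0.404] [0.033 0.029] [435. 254.]
0.41 61 [ 0.496 -0.267  0.414] [0.023 0.016] [444. 251.]
0.42 49 [ 0.498 -0.269  0.424] [0.02  0.013] [447. 250.]
0.43 43 [ 0.503 -0.271  0.437] [0.062 0.02 ] [451. 246.]
0.44 93 [ 0.507 -0.274  0.445] [0.07  0.028] [455. 244.]
```

View pics/tip.png

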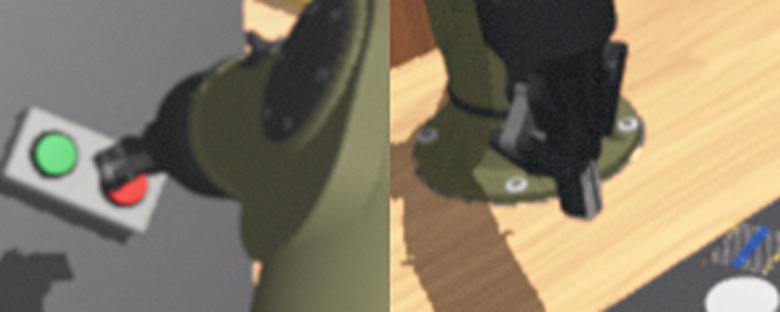

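The images put the fingertip bottom at z ≈ 0.306 when the TCP is reported at 0.269, with xy agreeing: the real tip is about 36 mm short of the reported TCP. I'll account for that and let the contact force end the press.

```bash
sed -i 's/def press(xy,ztop,travel,yaw,fstop,zsafe=.27):/OFF=.036\ndef press(xy,ztop,travel,yaw,fstop,zsafe=.24):/; s/    q=quat(yaw); x,y=xy/    q=quat(yaw); x,y=xy; ztop-=OFF/; s/z>ztop-travel-.006/z>ztop-travel-.009/' h.py
python3 - <<'E'
from h import *
press([.513,-.305],.058,.008,.38,18)
im,d=vision.grab_frame("scene")
cv2.imwrite("pics/s3.png",cv2.resize(im[250:390,70:280],None,fx=3.4,fy=3.4,interpolation=cv2.INTER_CUBIC))
print(world("scene",d,[(151,310),(152,308),(151,313),(150,315)]).round(4))
E
```

```text
[(np.float64(0.0276), 0.7), (np.float64(0.0269), -0.6), (np.float64(0.0259), -0.8), (np.float64(0.0249), 0.0), (np.float64(0.024), 0.8), (np.float64(0.0229), -0.3), (np.float64(0.0219), 1.1), (np.float64(0.021), 0.8), (np.float64(0.02), 1.6), (np.float64(0.019), 1.2), (np.float64(0.0179), 2.1), (np.float64(0.0169), 1.0), (np.float64(0.0159), 0.5), (np.float64(0.0149), 1.8), (np.float64(0.0139), 2.3), (np.float64(0.0135), 6.6), (np.float64(0.0134), 14.0), (np.float64(0.0133), 21.7)] 20.975
[[ 0.5104 -0.3069  0.0513]
 [ 0.5096 -0.3033  0.0534]
 [ 0.5167 -0.3124  0.052 ]
 [ 0.5199 -0.3176  0.0531]]
```

View pics/s3.png

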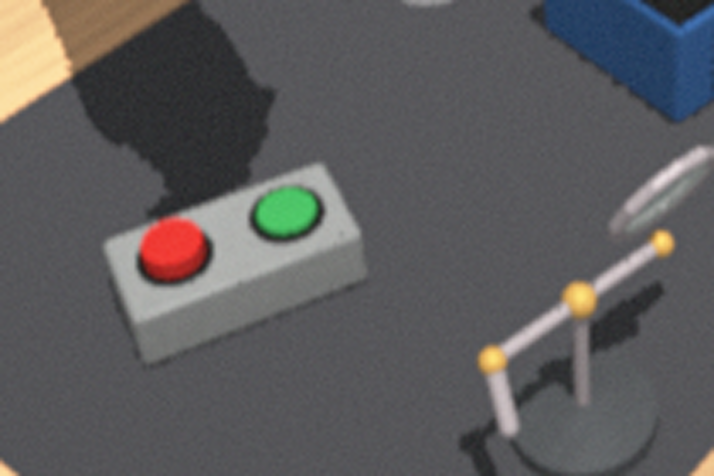

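Green is now nearly flush (crop (287,212)), red still stands out (174,250), and the box is unmoved; the stop at 0.0135 confirms the 36.5 mm offset. Next the rocker.

```bash
python3 - <<'E'
from h import *
press([.490,.307],.197,.009,-.29,18,zsafe=.27)
ctrl.movep([.535,-.034,.25],quat(0.))
im,d=vision.grab_frame("scene")
W=world("scene",d,[(326,124),(331,127),(320,125),(338,124)]).round(4);print(W)
cv2.imwrite("pics/s4.png",cv2.resize(im[90:280,190:400],None,fx=3,fy=3,interpolation=cv2.INTER_CUBIC))
E
```

```text
[(np.float64(0.1667), 0.7), (np.float64(0.166), 0.6), (np.float64(0.1649), -0.5), (np.float64(0.1639), -0.0), (np.float64(0.1629), -0.1), (np.float64(0.1619), -0.2), (np.float64(0.1611), 0.9), (np.float64(0.1601), 2.1), (np.float64(0.159), 0.9), (np.float64(0.1579), 1.7), (np.float64(0.1569), 0.1), (np.float64(0.1559), 2.1), (np.float64(0.1549), 0.6), (np.float64(0.1539), 0.8), (np.float64(0.1529), 1.4), (np.float64(0.1519), 2.2), (np.float64(0.1514), 5.0), (np.float64(0.1513), 12.6), (np.float64(0.1512), 19.4)] 30.225
[[0.4887 0.3189 0.1904]
 [0.5058 0.3161 0.1888]
 [0.4786 0.3069 0.189 ]
 [0.5149 0.3339 0.1931]]
```

View pics/s4.png

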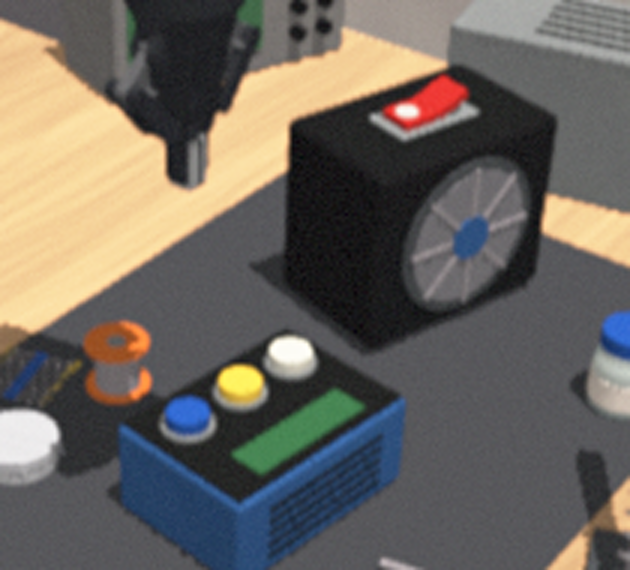

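The rocker is on: its far half is raised and the dot half is level (crop (408,112)), with the stop at 0.188. Blue is the nearest key, at (188,415).

```bash
python3 - <<'E'
from h import *
press([.534,-.034],.100,.007,0.,18)
im,d=vision.grab_frame("scene")
print(world("scene",d,[(252,228),(271,220),(288,207),(120,320),(151,311)]).round(4))
cv2.imwrite("pics/s5.png",im)
E
```

```text
[(np.float64(0.0697), -1.6), (np.float64(0.069), -1.6), (np.float64(0.068), -0.5), (np.float64(0.0669), -0.9), (np.float64(0.066), -0.2), (np.float64(0.0649), -1.0), (np.float64(0.0639), -0.6), (np.float64(0.0631), -1.2), (np.float64(0.0621), 1.1), (np.float64(0.061), 0.9), (np.float64(0.06), 1.3), (np.float64(0.059), 1.1), (np.float64(0.058), 1.4), (np.float64(0.057), 2.7), (np.float64(0.056), 3.5), (np.float64(0.0558), 11.7), (np.float64(0.0557), 21.4)] 39.2083
[[ 0.5414 -0.04    0.1022]
 [ 0.5516  0.0135  0.0967]
 [ 0.5543  0.0731  0.0997]
 [ 0.4917 -0.3642  0.0606]
 [ 0.5134 -0.3093  0.0526]]
```

View pics/s5.png

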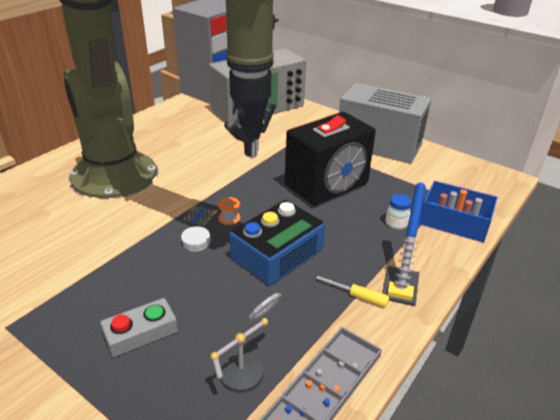

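The blue key (252,228) travelled its full 7 mm and sprang back. Green is in (152,312), the rocker is on (331,127), and everything else is in place with the arm clear above.

```bash
python3 -c "
from h import *
print(ticket.close_job())"
```

```text
the job is handed in; nothing more can be done
None
```

I pressed the green button in, pushed the rocker on and pressed the blue key, which sprang back, in that order; the last picture shows nothing else moved, and the job is handed in at about 39 s, with no verdict returned.

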